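# Load the finned driver module into the sprung test jig

### The arm

A 6-joint arm with a two-finger parallel gripper is mounted at the origin on the work surface. World frame = base frame: x ahead of the robot, y to its left, z up, the work surface at z = 0. Lengths are in mm, angles in rad, forces in N, time in s.
With the tool pointing down it reaches from about 275 to 750 mm from the base axis. Payload 10.2 kg.
Tool frame: the origin (TCP) lies at the very end of the fingers, on their centre line; the grasp point (between the pads) lies 19 mm behind it; z points along the fingers, y is the line along which they close (so a half turn about z gives the same grasp; the last joint's range is limited). The gripper opens to 85 mm and grips with 20 to 120 N. Pads are 22 mm wide; open, the fingers measure 114 mm over their backs; the gripper's body (76 mm by 85 mm) begins 54 mm behind the grasp point. The pads swing forward as they close: fully open they stand 13 mm farther back than shut.
Start: joints at [0.92, 0.313, 1.498, -0, 1.331, -0.223], TCP at [217.82, 477.688, 231.294] pointing down, gripper open.
Joint ranges: [-2.94, 2.94], [-0.97, 2.17], [0.19, 2.56], [-1.23, 4.37], [0.02, 3.11], [-2.88, 2.88]. Speed limits (rad/s): [2.39, 2.39, 3.01, 3.14, 3.14, 3.14].

### API

Orientations are given as a unit quaternion [w, x, y, z].
In Python, from rig import monitor, eyes, job gives the robot as it stands. The module is installed in compiled form; this text tells all that it offers.
- The arm moves only by the tool send_rows, never from a script. Its argument "targets" is one flat list of numbers, 7 for each row, row after row: the turn, a rotation vector about the tool's x, y, z in degrees, then the shift along the tool's x, y, z in units of 60 mm (1.0 is 60 mm), then the opening, from -1 (shut) to 1 (fully open), so that 0 is half open. A call has 1 to 5 rows; each row shifts and turns the commanded pose from where the row before left it, along the tool's axes as they then stand; what a row does not reach is not made up. A row lasts 1/8 s, in which the tool goes at most 62.5 mm and 10.7 degrees, less where a joint would pass 70% of its speed; a pose out of reach is approached as far as the arm can. A call is refused whole if a number of a shift passes 1 or a number of a turn 10.7, either way. A call with a gripper value outside its range is refused whole. The fingers move at their own pace and stop on an object; "newtons" is the grip in N (left out, the last holds). Time passes only in rows, so rows that do not move let the fingers close. It gives the time, the measured TCP pose, the force, the opening and the grip force at its end, in the units of the state.
- monitor.sense(): the state, without advancing time (a new reading comes with each control period).
- eyes.capture(name): name is "scene" or "side" or "wrist"; returns a dict with "img" (420x560x3 uint8, red, green, blue), "K" (3x3 intrinsics, pixels), "distortion" ([k1, k2, p1, p2, k3] as OpenCV has them; the pictures are not rectified), "R" (3x3) and "t" (3): a world point X has camera coordinates R X + t. Camera axes: x right, y down, z forward; pixel columns grow to the right and rows downward; lengths in mm; the calibration is good to about 2 mm. A picture is of the moment at which its call begins. There is no depth.
- job.finish_job(): hands the job in; it is judged then, once.
The state is a dict: "time_s": time; "joints": joint angles; "dq": joint speeds; "tau": joint torques, N m; "eef_pos": TCP position; "ee_rot": TCP orientation; "force": force on the tool from outside, world axes, zero at the start; "wrist_torque": the same for the moment, N m; "grip_width": opening from 0.0 (shut) to 1.0 (fully open); "grip_force": force on a finger pad.
Only numpy, scipy, OpenCV 4.12 (cv2) and the standard library are available. Lean on these libraries where they do the work, as an engineer would, in place of code of your own. Each camera call takes 0.05 s, during which the arm holds its last target. There are 200 camera calls.

### The job

Take the aluminium module with the cooling fins on top and set it flat, fins up, into the sprung nest of the test jig, between its four corner guides. Then press it down until the jig's catch snaps over the nest and holds it down, and let go. Never push the nest down without this module in it, and leave the module with the round connector where it is.

Things in the scene. Friction and masses are not known exactly. Their poses are not given: they have to be found in the camera images.
- driver: The module to load: bare aluminium box 86 (x) x 46 (y) x 24 mm, topped by nine level cooling fins (a block 66 x 46 x 10 mm) running along y; 34 mm tall in all, 0.13-0.27 kg. Starts upright on the table; grip it across y. Fin tops may be pressed on. Origin: centre of the underside, z up. Two other modules with the same case but other tops lie near; the three swap places.
- sensor_box: A module to leave alone: same aluminium case 86 x 46 x 24 mm, but a smooth lid with one round connector 26 mm across and 10 mm high, toward its -x end. Origin: centre of the underside. (A third module, not listed, has two plastic terminal strips on top and no part in the job.)
- nest_floor (a point): Centre of the sprung nest's floor: black plate 140 (x) x 98 mm over the fixed grey jig, floor 54 mm above the table when up. Four corner guides 7 mm high bound a pocket 106 x 66 mm; mid-sides are open for fingers. Module goes in lengthwise (its x along this x, either way), 10 mm spare each side. Guide posts at the plate's corners; catch 92-122 mm out on +x, 59 mm high. z up; sinks with the nest.
- nest (a joint): How far the nest has sunk, m: 0 up, end stop 0.018. Hardly sinks under the module alone. Pressing takes 3 to 7 N, moving fast a little over 10, as it also pushes the catch aside; this snaps over at about 0.015: push to 0.016 or to the stop. Then let go, it stays at about 0.015; let go earlier, it rises again. Damped, 35 N per m/s.
Not all that is in view belongs to the job. What is shaped like the part that bears nest_floor but purple or red is not meant.

How it is judged:
By the outcome, as a careful person would: the job done as asked, in the order asked, and still so for the second after the job is handed in, with the robot touching nothing.
It also fails if it takes over 48 s, if anything falls off the work surface, if the arm or the gripper's body presses on something with over 40 N, if the wrist force passes 120 N, or if a joint passes its speed limit or range.

## Working session

There is one attempt and no reset: what is moved stays moved. The work goes in short steps, Python scripts to look and compute and a tool call to move; the robot and the scene stay as the last step left them, time stands still between calls to the robot, and variables do not carry over. Pictures are saved under pics/ and viewed, at most 10 in all, crops included, and the job is handed in when it is done.

Besides the shell and the picture viewer there is one more tool, called as a command line: name --argument value ..., lists and objects as JSON in quotes. send_rows: Moves the arm, as the interface text tells. Its arguments: {"type":"object","properties":{"targets":{"type":"array","items":{"type":"number"}},"newtons":{"type":"number"}},"required":["targets"]}

```bash
mkdir -p pics
python3 - <<'E'
from rig import monitor, eyes
import cv2,pickle
s=monitor.sense();print({k:s[k] for k in("time_s","eef_pos","ee_rot","force","grip_width")})
d={n:eyes.capture(n) for n in("scene","side","wrist")}
pickle.dump(d,open("d0.pkl","wb"))
for n in d:
    cv2.imwrite(f"pics/{n}0.png",cv2.cvtColor(d[n]["img"],cv2.COLOR_RGB2BGR)); print(n,-d[n]["R"].T@d[n]["t"])
E
```

```text
{'time_s': 0.0, 'eef_pos': array([217.66502187, 477.47590842, 230.75984637]), 'ee_rot': array([-2.71234950e-04,  2.12273129e-01,  9.77210181e-01, -5.54440308e-04]), 'force': array([0.05467496, 0.65215536, 0.21451821]), 'grip_width': 0.9985022197675056}
scene [981.84105448 579.48365045 649.68389683]
side [ 111.73153294 -724.08402978  520.66569294]
wrist [152.60774545 507.08974367 374.30346809]
```

View pics/scene0.png

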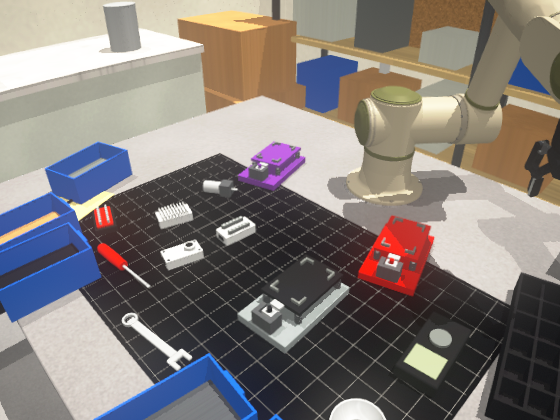

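View pics/side0.png

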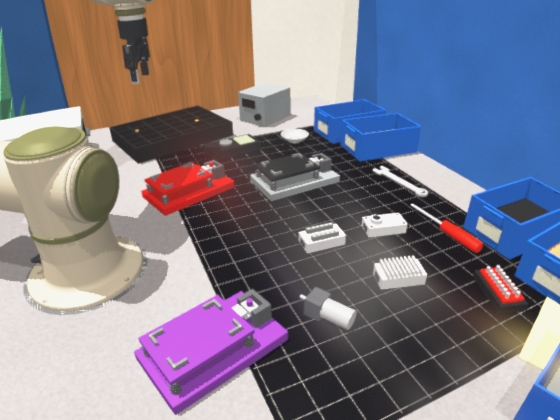

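Scene view: the modules are at (174,215) with fins, (182,253) with the round connector and (236,230) with terminal strips. In the side view they are at (400,272), (384,224) and (322,236). The black and grey jig is at scene (298,298) and side (295,172); the red and purple ones are decoys. The finned module fits the driver description. I'll confirm it in an enlarged crop and pick points there.

Run:
```python
import pickle,cv2,numpy as np
d=pickle.load(open("d0.pkl","rb"))
def crop(n,x,y,w,h):
    c=d[n]["img"][y:y+h,x:x+w]; c=cv2.resize(c,(400,300),interpolation=cv2.INTER_CUBIC)
    return cv2.cvtColor(c,cv2.COLOR_RGB2BGR)
o=np.vstack([np.hstack([crop("scene",150,195,60,45),crop("side",365,245,72,54)]),np.hstack([crop("scene",230,245,128,96),crop("side",240,135,108,81)])])
cv2.imwrite("pics/crop1.png",o)
```

```text
(no output)
```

View pics/crop1.png

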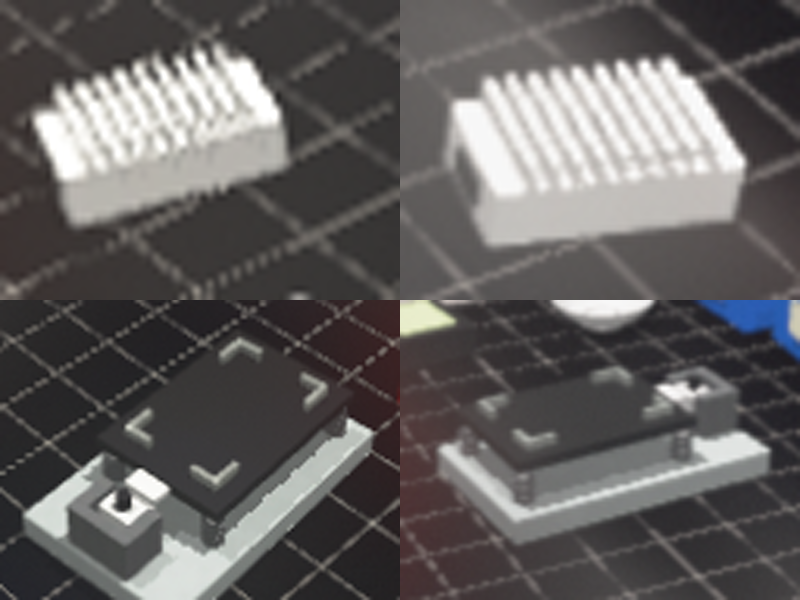

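The crop confirms the driver: nine fins on the module at scene (174,215) and side (400,272). Next I intersect the corner pixels with planes at known heights.

```bash
cat > h.py <<'E'
import numpy as np,cv2
def plane(c,uv,z):
    p=cv2.undistortPoints(np.array([uv],float).reshape(-1,1,2),c["K"],np.array(c["distortion"],float)).reshape(-1,2)
    o=-c["R"].T@c["t"]; r=np.c_[p,np.ones(len(p))]@c["R"]
    return (o+r*((z-o[2])/r[:,2])[:,None])[:,:2]
def proj(c,X): 
    return cv2.projectPoints(np.array(X,float).reshape(-1,1,3),cv2.Rodrigues(c["R"])[0],c["t"],c["K"],np.array(c["distortion"],float))[0].reshape(-1,2)
E
python3 - <<'E'
import pickle;from h import *
np.set_printoptions(precision=1,suppress=True)
d=pickle.load(open("d0.pkl","rb"));s,q=d["scene"],d["side"]
a=np.array
def S(p): return [(150+x/6.667,195+y/6.667) for x,y in p]
def Q(p): return [(365+(x-400)/5.556,245+y/5.556) for x,y in p]
print("mod scene bot",plane(s,S([(75,228),(288,163)]),0),"top24",plane(s,S([(62,182),(37,115)]),24))
print("mod side bot",plane(q,Q([(490,245),(735,218)]),0),"top24",plane(q,Q([(483,198),(455,103)]),24))
NS=[(230+x/3.125,245+(y-300)/3.125) for x,y in [(98,436),(243,333),(352,395),(213,517)]]
NQ=[(240+(x-400)/3.704,135+(y-300)/3.704) for x,y in [(460,410),(518,468),(695,420),(630,372)]]
A=plane(s,NS,54);B=plane(q,NQ,54)
for P in(A,B): print(P,P.mean(0),np.linalg.norm(P-np.roll(P,-1,0),axis=1))
E
```

```text
mod scene bot [[ 592.9 -266.5]
 [ 509.3 -244.8]] top24 [[ 595.4 -264.4]
 [ 578.8 -311. ]]
mod side bot [[ 499.3 -290.3]
 [ 581.1 -316. ]] top24 [[ 492.3 -291.2]
 [ 511.9 -247.7]]
[[588.  112.8]
 [450.5 108.4]
 [446.  200.8]
 [585.2 210. ]] [517.4 158. ] [137.6  92.5 139.5  97.2]
[[443.6 186.3]
 [446.2  89. ]
 [583.8 101. ]
 [579.3 191.4]] [513.2 141.9] [ 97.3 138.1  90.5 135.8]
```

Driver: centre ≈ (546,-279), yaw ≈ -16°. The two views agree, and the sides come out at 86 and 46 mm. Jig: centre ≈ (515,150), yaw ≈ 3°, but the views disagree in y, so I'll refine it with the wrist camera on the way.

send_rows --targets '[0, 0, 0, -0.85, -0.36, 0, 1, 0, 0, 0, -0.85, -0.36, 0, 1, 0, 0, 0, -0.85, -0.36, 0, 1, 0, 0, 0, -0.85, -0.36, 0, 1, 0, 0, 0, -0.85, -0.36, 0, 1]'

```text
time_s: 0.78
eef_pos: [405.9, 272.1, 231.2]
ee_rot: [-0.0, 0.212, 0.977, 0.0]
force: [0.2, 0.4, 0.5]
grip_width: 1.0
grip_force: 0.0
```

send_rows --targets '[0, 0, 0, -0.85, -0.36, 0, 1, 0, 0, 0, -0.85, -0.36, 0, 1, 0, 0, 0, -0.5, -0.2, 0, 1, 0, 0, 0, 0, 0, 0, 1, 0, 0, 0, 0, 0, 0, 1]'

```text
time_s: 1.4
eef_pos: [501.7, 169.1, 231.1]
ee_rot: [-0.0, 0.212, 0.977, -0.0]
force: [-0.1, -0.1, -0.9]
grip_width: 1.001
grip_force: 0.0
```

Run:
```python
from rig import monitor, eyes
import cv2,pickle
from h import *
s=monitor.sense();print(s["time_s"],s["eef_pos"],s["ee_rot"])
c=eyes.capture("wrist");pickle.dump(c,open("d1.pkl","wb"))
print(proj(c,[[515,150,54],[615,150,54]]), -c["R"].T@c["t"],c["R"])
cv2.imwrite("pics/w1.png",cv2.cvtColor(c["img"],cv2.COLOR_RGB2BGR))
```

```text
1.4 [501.73618868 169.08129025 231.10691273] [-3.52770867e-04  2.12131130e-01  9.77241147e-01 -1.53704674e-05]
[[261.08493759 199.9201855 ]
 [304.7064024  290.168459  ]] [436.65756072 198.51251741 374.64465435] [[ 0.41421059  0.91018022 -0.00124428]
 [ 0.8736776  -0.39721473  0.28090552]
 [ 0.2551804  -0.11744114 -0.95973462]]
```

View pics/w1.png

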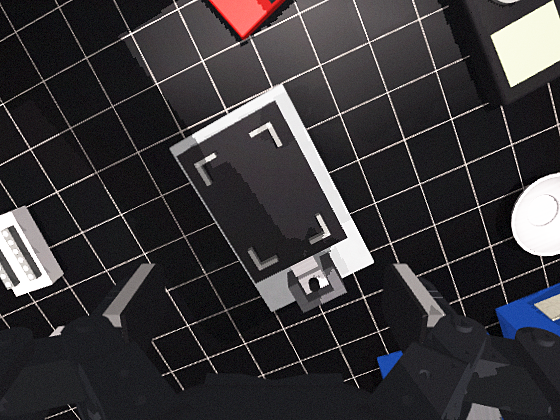

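The wrist view shows the jig, with guides near (197,165), (275,125), (322,235) and (258,262), and the catch at (318,285). I enlarge it to pick the guide corners.

Run:
```python
import pickle,cv2
c=pickle.load(open("d1.pkl","rb"))
i=cv2.resize(c["img"][110:285,165:365],(686,600),interpolation=cv2.INTER_CUBIC)
cv2.imwrite("pics/w1c.png",cv2.cvtColor(i,cv2.COLOR_RGB2BGR))
```

```text
(no output)
```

View pics/w1c.png

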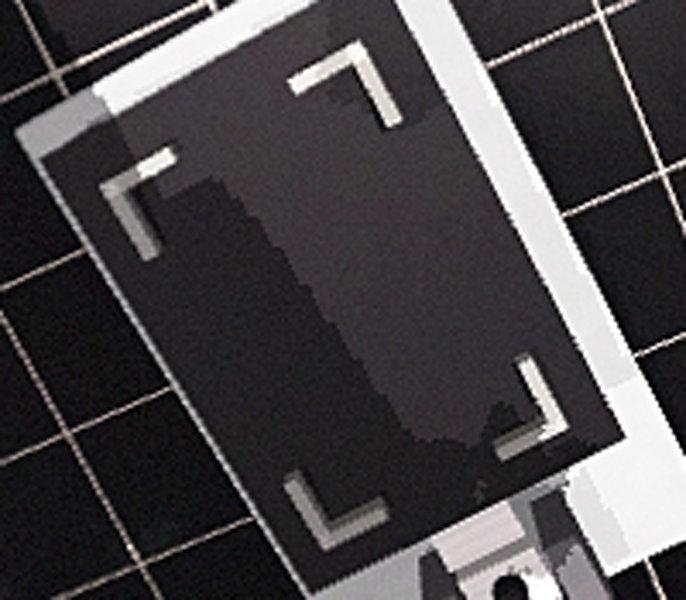

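Run:
```python
import pickle;from h import *
np.set_printoptions(precision=1,suppress=True)
c=pickle.load(open("d1.pkl","rb"))
P=plane(c,[(165+x/3.43,110+y/3.43) for x,y in [(102,187),(360,42),(567,430),(325,548)]],61)
e=np.roll(P,-1,0)-P
print(P,P.mean(0),np.linalg.norm(e,axis=1),np.degrees(np.arctan2(e[:,1],e[:,0])))
C=plane(c,[(165+x/3.43,110+y/3.43) for x,y in [(45,158),(625,437),(312,592)]],54);print(C,(C[0]+C[1])/2)
```

```text
[[461.1 112.6]
 [455.6 186.1]
 [569.5 194. ]
 [574.1 121.3]] [515.1 153.5] [ 73.7 114.2  72.8 113.3] [  94.3    4.   -86.4 -175.6]
[[449.  100.9]
 [580.8 207.4]
 [588.  110.5]] [514.9 154.2]
```

Nest: centre (515.1,153.7), yaw 4.0°; the measured guide outline of 114 x 73 mm fits the sizes given. Now to hover over the driver.

send_rows --targets '[0, 0, 0, -0.47, -0.81, 0, 1, 0, 0, 0, -0.47, -0.81, 0, 1, 0, 0, 0, -0.47, -0.81, 0, 1, 0, 0, 0, -0.47, -0.81, 0, 1, 0, 0, 0, -0.47, -0.81, 0, 1]'

```text
time_s: 2.08
eef_pos: [529.6, -111.6, 231.6]
ee_rot: [0.0, 0.212, 0.977, 0.0]
force: [1.0, 0.4, 0.1]
grip_width: 1.001
grip_force: 0.0
```

send_rows --targets '[0, 0, 0, -0.47, -0.81, 0, 1, 0, 0, 0, -0.47, -0.81, 0, 1, 0, 0, 0, -0.47, -0.81, 0, 1, 0, 0, -8.5, 0, 0, 0, 1, 0, 0, 0, 0, 0, 0, 1]'

```text
time_s: 2.7
eef_pos: [546.3, -277.9, 231.2]
ee_rot: [-0.0, 0.14, 0.99, 0.0]
force: [-0.5, -0.1, -0.1]
grip_width: 1.0
grip_force: 0.0
```

Run:
```python
from rig import monitor, eyes
import cv2,pickle
from h import *
s=monitor.sense();print(s["time_s"],s["eef_pos"],s["ee_rot"])
c=eyes.capture("wrist");pickle.dump(c,open("d2.pkl","wb"))
print(proj(c,[[546,-279,34]]))
i=cv2.resize(c["img"][90:390,80:480],(800,600),interpolation=cv2.INTER_CUBIC)
cv2.imwrite("pics/w2.png",cv2.cvtColor(i,cv2.COLOR_RGB2BGR))
```

```text
2.7 [ 546.34064511 -277.94747471  231.18579787] [-1.55049616e-04  1.39505252e-01  9.90221301e-01  1.88358757e-04]
[[273.0481214  173.47314882]]
```

View pics/w2.png

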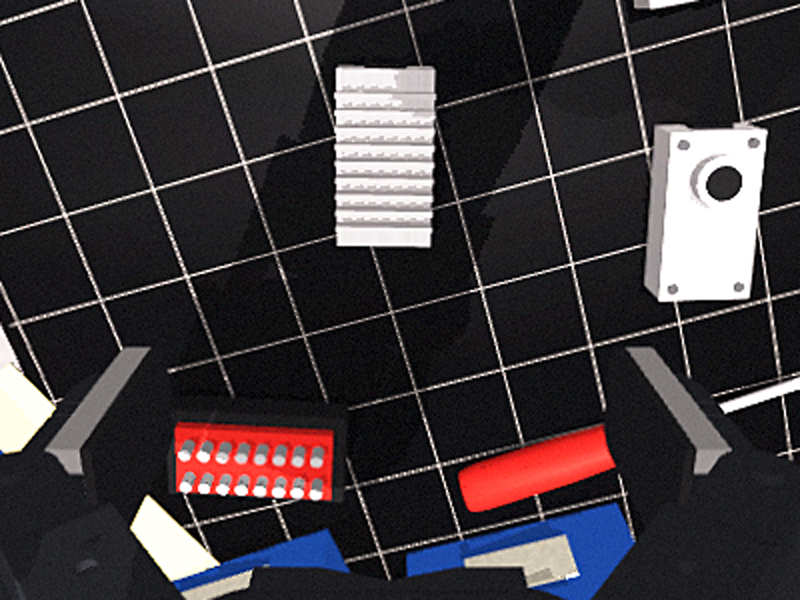

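The wrist view shows the finned module at crop (385,157), square to the tool. Its clear neighbour, the round-connector module, is at (708,212).

Run:
```python
import pickle;from h import *
np.set_printoptions(precision=1,suppress=True)
c=pickle.load(open("d2.pkl","rb"))
P=plane(c,[(80+x/2,90+y/2) for x,y in [(336,67),(436,67),(432,247),(337,247)]],24)
e=np.roll(P,-1,0)-P;m=P.mean(0)
print(P,m,np.linalg.norm(e,axis=1),np.degrees(np.arctan2(e[:,1],e[:,0])))
x,y=.1395,.9902;n=np.hypot(x,y);x/=n;y/=n
tx=np.array([2*x*x-1,2*x*y]);ty=np.array([2*x*y,2*y*y-1]);dl=m-[546.34,-277.95]
print(tx,ty,dl@tx/60,dl@ty/60,np.degrees(np.arctan2(*tx[::-1])))
# sensor box
print(plane(c,[(80+x/2,90+y/2) for x,y in [(655,125),(768,127),(750,300),(657,300)]],24).mean(0))
```

```text
[[ 496.1 -288.9]
 [ 508.9 -244.2]
 [ 593.2 -268.9]
 [ 580.2 -314.3]] [ 544.6 -279.1] [46.5 87.9 47.2 87.9] [  74.   -16.3 -106.   163.2]
[-1.   0.3] [0.3 1. ] 0.022532578658328455 -0.025832153353591663 163.96181828652612
[ 615.4 -133.4]
```

send_rows --targets '[0, 0, 0, 0.02, -0.03, 0.9, 1, 0, 0, 0, 0, 0, 0.9, 1, 0, 0, 0, 0, 0, 0.9, 1, 0, 0, 0, 0, 0, 0.7, 1, 0, 0, 0, 0, 0, 0.3, 1]' --newtons 60

```text
time_s: 3.38
eef_pos: [544.1, -278.5, 7.6]
ee_rot: [-0.001, 0.14, 0.99, 0.001]
force: [0.7, -0.5, 0.8]
grip_width: 1.003
grip_force: 0.0
```

send_rows --targets '[0, 0, 0, 0, 0, 0, -0.5, 0, 0, 0, 0, 0, 0, -0.5, 0, 0, 0, 0, 0, 0, -0.5, 0, 0, 0, 0, 0, 0, -0.5, 0, 0, 0, 0, 0, 0, -0.5]'

```text
time_s: 4.0
eef_pos: [545.6, -280.8, 11.6]
ee_rot: [0.002, 0.139, 0.99, -0.001]
force: [0.1, 0.8, 8.0]
grip_width: 0.521
grip_force: 63.6
```

send_rows --targets '[0, 0, 0, 0, 0, -0.1, -0.5, 0, 0, 0, 0, 0, -0.3, -0.5, 0, 0, 0, 0, 0, -0.6, -0.5, 0, 0, 0, 0, 0, -0.9, -0.5, 0, 0, 0, 0, 0, -0.9, -0.5]'

```text
time_s: 4.62
eef_pos: [544.3, -279.9, 180.3]
ee_rot: [0.0, 0.139, 0.99, -0.0]
force: [1.1, -0.3, -2.3]
grip_width: 0.523
grip_force: 62.5
```

send_rows --targets '[0, 0, 0, 0, 0, 0, -0.5, 0, 0, 0, 0, 0, 0, -0.5]'

```text
time_s: 4.88
eef_pos: [544.1, -279.8, 177.0]
ee_rot: [-0.0, 0.139, 0.99, 0.0]
force: [-0.5, 0.5, -1.8]
grip_width: 0.527
grip_force: 62.7
```

Run:
```python
from rig import monitor, eyes
import cv2,pickle
from h import *
s=monitor.sense();print(s["time_s"],s["eef_pos"],s["ee_rot"],s["force"],s["wrist_torque"])
c=eyes.capture("wrist");pickle.dump(c,open("d3.pkl","wb"))
d=eyes.capture("side")
print(proj(c,[s["eef_pos"]]),proj(d,[s["eef_pos"]]))
u,v=proj(d,[s["eef_pos"]])[0].astype(int)
a=cv2.resize(c["img"],(400,300)); b=d["img"][max(v-60,0):max(v-60,0)+90,u-60:u+60]; b=cv2.resize(b,(400,300),interpolation=cv2.INTER_CUBIC)
cv2.imwrite("pics/w3.png",cv2.cvtColor(np.hstack([a,b]),cv2.COLOR_RGB2BGR))
```

```text
4.875 [ 544.1225732  -279.81614152  176.9889941 ] [-4.34756578e-04  1.39309347e-01  9.90248788e-01  2.33374911e-04] [-0.54186601  0.52315562 -1.81675151] [-0.01762821  0.02681472  0.00895319]
[[274.40929446 268.92700485]] [[412.07239076 197.29177625]]
```

View pics/w3.png

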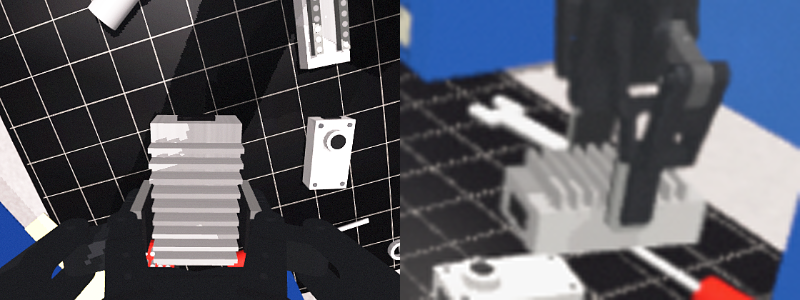

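The module is held level, fins up, centred between the pads. Now I carry it to the nest.

send_rows --targets '[0, 0, 0, 0.2, 0.5, 0, -0.5, 0, 0, 0, 0.31, 0.85, 0, -0.5, 0, 0, 0, 0.31, 0.85, 0, -0.5, 0, 0, 0, 0.31, 0.85, 0, -0.5, 0, 0, 0, 0.31, 0.85, 0, -0.5]'

```text
time_s: 5.6
eef_pos: [525.2, -29.6, 176.3]
ee_rot: [-0.001, 0.139, 0.99, 0.0]
force: [0.6, 0.5, -1.7]
grip_width: 0.527
grip_force: 62.6
```

send_rows --targets '[0, 0, 0, 0.31, 0.85, 0, -0.5, 0, 0, 0, 0.31, 0.85, 0, -0.5, 0, 0, 0, 0.31, 0.85, 0, -0.5, 0, 0, 0, 0.1, 0.36, 0, -0.5, 0, 0, -10, 0, 0, 0, -0.5]'

```text
time_s: 6.22
eef_pos: [514.0, 155.2, 176.1]
ee_rot: [-0.001, 0.049, 0.999, -0.0]
force: [0.3, -0.9, -1.7]
grip_width: 0.527
grip_force: 62.6
```

send_rows --targets '[0, 0, -10, 0, 0, 0.5, -0.5, 0, 0, 0, 0, 0, 0.3, -0.5, 0, 0, 0, 0, 0, 0, -0.5, 0, 0, 0, 0, 0, 0, -0.5]'

```text
time_s: 6.72
eef_pos: [515.0, 153.5, 129.7]
ee_rot: [0.0, -0.035, 0.999, -0.0]
force: [-0.7, 0.0, -1.9]
grip_width: 0.528
grip_force: 62.5
```

Run:
```python
from rig import monitor, eyes
import cv2,pickle
from h import *
s=monitor.sense();print(s["time_s"],s["eef_pos"],s["ee_rot"],s["force"])
c=eyes.capture("wrist");pickle.dump(c,open("d4.pkl","wb"));d=eyes.capture("side")
b=cv2.resize(d["img"][70:205,220:400],(400,300),interpolation=cv2.INTER_CUBIC)
cv2.imwrite("pics/w4.png",cv2.cvtColor(np.hstack([cv2.resize(c["img"],(400,300)),b]),cv2.COLOR_RGB2BGR))
```

```text
6.725 [514.99833606 153.49984612 129.67367676] [ 1.29537038e-04 -3.46835094e-02  9.99398338e-01 -2.58145217e-06] [-0.716375    0.02026147 -1.85665783]
```

View pics/w4.png

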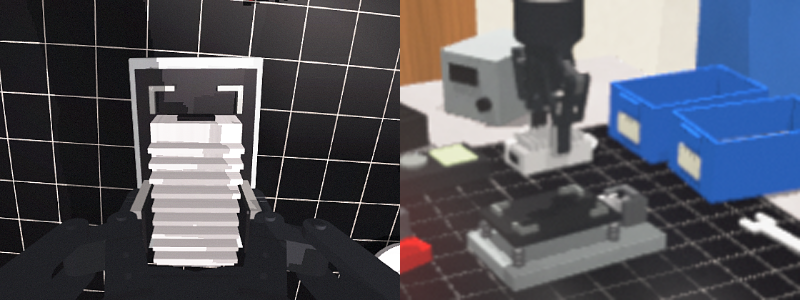

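The module is square over the nest: both rear guides show symmetrically at (158,95) and (236,95). I lower it onto the floor.

send_rows --targets '[0, 0, 0, 0, 0, 0.5, -0.5, 0, 0, 0, 0, 0, 0.35, -0.5, 0, 0, 0, 0, 0, 0.1, -0.5, 0, 0, 0, 0, 0, 0.05, -0.5, 0, 0, 0, 0, 0, 0, -0.5]'

```text
time_s: 7.45
eef_pos: [515.2, 153.6, 70.0]
ee_rot: [0.001, -0.035, 0.999, 0.0]
force: [0.2, 0.6, -2.2]
grip_width: 0.525
grip_force: 62.6
```

send_rows --targets '[0, 0, 0, 0, 0, 0.04, -0.5, 0, 0, 0, 0, 0, 0, -0.5]'

```text
time_s: 7.7
eef_pos: [514.9, 153.5, 67.0]
ee_rot: [0.0, -0.035, 0.999, -0.0]
force: [0.9, -0.0, -0.9]
grip_width: 0.527
grip_force: 62.6
```

send_rows --targets '[0, 0, 0, 0, 0, 0.03, -0.5, 0, 0, 0, 0, 0, 0, -0.5]'

```text
time_s: 7.95
eef_pos: [514.9, 153.5, 65.3]
ee_rot: [0.0, -0.035, 0.999, -0.0]
force: [-0.6, 0.3, 2.0]
grip_width: 0.522
grip_force: 63.0
```

send_rows --targets '[0, 0, 0, 0, 0, 0.03, -0.5, 0, 0, 0, 0, 0, 0, -0.5]'

```text
time_s: 8.2
eef_pos: [514.9, 153.5, 63.5]
ee_rot: [0.0, -0.035, 0.999, 0.0]
force: [-1.8, 0.3, 3.0]
grip_width: 0.522
grip_force: 63.0
```

It is seated: the contact force rises at TCP z ≈ 65.6, as expected. I press down with the module still gripped.

send_rows --targets '[0, 0, 0, 0, 0, 0.05, -0.5, 0, 0, 0, 0, 0, 0.05, -0.5, 0, 0, 0, 0, 0, 0.05, -0.5, 0, 0, 0, 0, 0, 0.05, -0.5, 0, 0, 0, 0, 0, 0, -0.5]'

```text
time_s: 8.82
eef_pos: [515.0, 153.6, 51.3]
ee_rot: [0.0, -0.035, 0.999, 0.0]
force: [-1.0, 0.7, 4.9]
grip_width: 0.524
grip_force: 63.4
```

send_rows --targets '[0, 0, 0, 0, 0, 0.03, -0.5, 0, 0, 0, 0, 0, 0, -0.5]'

```text
time_s: 9.07
eef_pos: [515.0, 153.5, 49.6]
ee_rot: [0.0, -0.035, 0.999, 0.0]
force: [-1.7, 0.9, 5.5]
grip_width: 0.522
grip_force: 63.4
```

send_rows --targets '[0, 0, 0, 0, 0, 0.03, -0.5, 0, 0, 0, 0, 0, 0, -0.5]'

```text
time_s: 9.32
eef_pos: [515.0, 153.6, 47.9]
ee_rot: [0.0, -0.035, 0.999, 0.0]
force: [-1.7, 0.5, 5.5]
grip_width: 0.528
grip_force: 63.4
```

send_rows --targets '[0, 0, 0, 0, 0, 0.03, -0.5, 0, 0, 0, 0, 0, 0, -0.5]'

```text
time_s: 9.57
eef_pos: [515.1, 153.5, 47.5]
ee_rot: [0.0, -0.035, 0.999, -0.0]
force: [-8.4, -0.6, 20.4]
grip_width: 0.526
grip_force: 65.2
```

Run:
```python
from rig import monitor, eyes
import cv2
from h import *
print(monitor.sense()["force"])
c=eyes.capture("scene");d=eyes.capture("side")
f=lambda i:cv2.resize(i,(400,300),interpolation=cv2.INTER_CUBIC)
cv2.imwrite("pics/p5.png",cv2.cvtColor(np.hstack([f(c["img"][245:341,230:358]),f(d["img"][135:216,240:348])]),cv2.COLOR_RGB2BGR))
```

```text
[-8.3705669  -0.63409374 20.35736945]
```

View pics/p5.png

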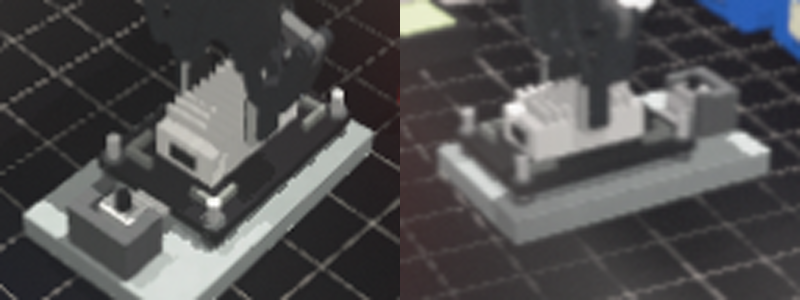

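The nest is on its end stop (force jumped to 20 N at TCP z 47.5), with the module flat between the guides. I release and retreat straight up.

send_rows --targets '[0, 0, 0, 0, 0, 0, 0.5, 0, 0, 0, 0, 0, 0, 0.8, 0, 0, 0, 0, 0, 0, 0.8, 0, 0, 0, 0, 0, 0, 0.8]'

```text
time_s: 10.18
eef_pos: [514.7, 153.5, 45.7]
ee_rot: [-0.0, -0.035, 0.999, 0.0]
force: [-0.6, 0.7, 0.6]
grip_width: 0.898
grip_force: 0.0
```

send_rows --targets '[0, 0, 0, 0, 0, -0.2, 0.8, 0, 0, 0, 0, 0, -0.7, 0.8, 0, 0, 0, 0, 0, -0.9, 0.8, 0, 0, 0, 0, 0, -0.7, 0.8, 0, 0, 0, 0, 0, 0, 0.8]'

```text
time_s: 10.8
eef_pos: [516.1, 153.7, 199.9]
ee_rot: [0.004, -0.035, 0.999, 0.0]
force: [0.1, 0.7, -0.2]
grip_width: 0.901
grip_force: 0.0
```

Run:
```python
from rig import monitor, eyes
import cv2
from h import *
s=monitor.sense();print(s["eef_pos"],s["force"])
c=eyes.capture("scene");d=eyes.capture("side")
f=lambda i:cv2.resize(i,(400,300),interpolation=cv2.INTER_CUBIC)
cv2.imwrite("pics/p6.png",cv2.cvtColor(np.hstack([f(c["img"][245:341,230:358]),f(d["img"][135:216,240:348])]),cv2.COLOR_RGB2BGR))
```

```text
[516.09854108 153.6908744  199.85463887] [ 0.08239636  0.67234135 -0.20424963]
```

View pics/p6.png

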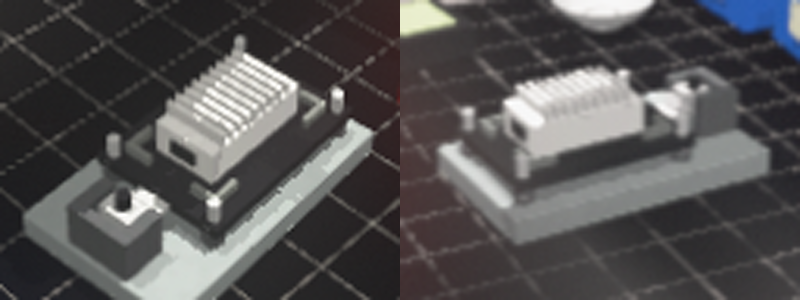

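The nest stays sunk: the posts stand above the plate and the catch reaches over its edge. The module sits flat, fins up, between the guides, and the gripper is clear, so I hand the job in.

```bash
python3 -c "
from rig import job
print(job.finish_job())"
```

```text
the job is handed in; nothing more can be done
None
```

The finned module is in the nest, flat and fins up, pressed to the end stop and held down by the catch; the gripper is clear, the connector module was not touched, and the job was handed in at about 11 s.

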